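Press the ready keys in order

TASK

Ready the particle counter for its zero check by pressing three of the four push-key units on the worktop, in this order: first the long bar key, then the square key, then the large round key. Press each gently with a fingertip from above, fully down so that it stays down. Do not press the small round key, and do not lift or shift the units or anything that stands around them.

Things in the scene. Friction and masses are not known exactly. Their poses are not given: they have to be found in the camera images.
- unit_bar: Loose push-key unit with the long bar key: a grey housing 60 x 60 mm and 36 mm high on a rubber foot, 0.3 to 0.6 kg, with one black key in the middle of its top (the four units differ only in the shape of the key). Origin at the centre of its underside, z up.
- key_bar_top (a point): Centre of the top face of the long bar key. The key is one long bar, 16 mm by 52 mm, long side along the unit's own y. It starts 20 mm above the housing (56 mm above the worktop) and moves straight down into the housing when pressed; this point moves with it.
- key_bar (a joint): How far the long bar key is pressed down, in m: 0 = up (as at the start), 0.009 = fully down on its stop. It resists with a steady 4 N or so all the way, has no return spring and stays where it is left. Past the stop a spring under the key (6 N preload, 2 N per mm) yields up to 8 mm more and comes back on release; that does not count in this value. After that it is rigid.
- unit_square: Loose push-key unit with the square key: a grey housing 60 x 60 mm and 36 mm high on a rubber foot, 0.3 to 0.6 kg, with one black key in the middle of its top (the four units differ only in the shape of the key). Origin at the centre of its underside, z up.
- key_square_top (a point): Centre of the top face of the square key. The key is one square, 28 mm by 28 mm. It starts 20 mm above the housing (56 mm above the worktop) and moves straight down into the housing when pressed; this point moves with it.
- key_square (a joint): How far the square key is pressed down, in m: 0 = up (as at the start), 0.009 = fully down on its stop. It resists with a steady 4 N or so all the way, has no return spring and stays where it is left. Past the stop a spring under the key (6 N preload, 2 N per mm) yields up to 8 mm more and comes back on release; that does not count in this value. After that it is rigid.
- unit_large: Loose push-key unit with the large round key: a grey housing 60 x 60 mm and 36 mm high on a rubber foot, 0.3 to 0.6 kg, with one black key in the middle of its top (the four units differ only in the shape of the key). Origin at the centre of its underside, z up.
- key_large_top (a point): Centre of the top face of the large round key. The key is one large round disc, 44 mm in diameter. It starts 20 mm above the housing (56 mm above the worktop) and moves straight down into the housing when pressed; this point moves with it.
- key_large (a joint): How far the large round key is pressed down, in m: 0 = up (as at the start), 0.009 = fully down on its stop. It resists with a steady 4 N or so all the way, has no return spring and stays where it is left. Past the stop a spring under the key (6 N preload, 2 N per mm) yields up to 8 mm more and comes back on release; that does not count in this value. After that it is rigid.
- unit_small: Loose push-key unit with the small round key: a grey housing 60 x 60 mm and 36 mm high on a rubber foot, 0.3 to 0.6 kg, with one black key in the middle of its top (the four units differ only in the shape of the key). Origin at the centre of its underside, z up.
- key_small_top (a point): Centre of the top face of the small round key. The key is one small round stud, 16 mm in diameter; this key must not be pressed. It starts 20 mm above the housing (56 mm above the worktop) and moves straight down into the housing when pressed; this point moves with it.
- key_small (a joint): How far the small round key is pressed down, in m: 0 = up (as at the start), 0.009 = fully down on its stop. It resists with a steady 4 N or so all the way, has no return spring and stays where it is left. Past the stop a spring under the key (6 N preload, 2 N per mm) yields up to 8 mm more and comes back on release; that does not count in this value. After that it is rigid.
- vial_a: Sample vial with yellow cap, 24 mm in diameter, 46 mm high; a loose bystander, to be left where it stands. Origin at the centre of its underside.
- vial_b: Second sample vial with yellow cap, 24 mm in diameter, 46 mm high; a loose bystander, to be left where it stands. Origin at the centre of its underside.
- cassette: Filter cassette, round, 41 mm across, 40 mm high, with a nipple on top; a loose bystander, to be left where it stands. Origin at the centre of its underside.
- weight: Check weight with a knob, 26 mm in diameter, 30 mm high; a loose bystander, to be left where it stands. Origin at the centre of its underside.
- flange: Flat steel flange ring, 64 mm in diameter, 13 mm high; a loose bystander, to be left where it stands. Origin at the centre of its underside.
- carton: Small carton, 51 x 62 x 34 mm high; a loose bystander, to be left where it stands. Origin at the centre of its underside.

How it is judged:
By the outcome, as a careful person would: the job done as asked, in the order asked, and still so for the second after the job is handed in, with the robot touching nothing.
It also fails if it takes over 48 s, if anything falls off the work surface, if the arm or the gripper's body presses on something with over 40 N, if the wrist force passes 120 N, or if a joint passes its speed limit or range.

ROBOT

A 7-joint arm with a two-finger parallel gripper is mounted at the origin on a cart in front of the work surface, level with it; the furniture and walls round the work are solid. World frame = base frame: x ahead of the robot, y to its left, z up, the work surface at z = 0. Lengths are in mm, angles in rad, forces in N, time in s.
With the tool pointing down it reaches from about 400 to 875 mm from the base axis. Payload 19.3 kg.
Tool frame: the origin (TCP) lies at the very end of the fingers, on their centre line; the grasp point (between the pads) lies 19 mm behind it (grip_point_offset is the z of the grasp point in the tool frame, in mm); z points along the fingers, y is the line along which they close (so a half turn about z gives the same grasp; the last joint's range is limited). The gripper opens to 85 mm and grips with 20 to 120 N. Pads are 22 mm wide; open, the fingers measure 114 mm over their backs; the gripper's body (76 mm by 85 mm) begins 54 mm behind the grasp point. The pads swing forward as they close: fully open they stand 13 mm farther back than shut.
Start: joints at [-1.314, 0.521, -0.036, 1.599, 0.021, 1.021, -0.113], TCP at [200.652, 591.906, 211.191] pointing down, gripper open.
Joint ranges: [-2.91, 2.91], [-0.3, 2.13], [-1.5, 1.42], [0.17, 2.43], [-1.26, 4.41], [0.16, 1.93], [-2.52, 2.52]. Speed limits (rad/s): [1.89, 1.89, 2.39, 2.39, 3.01, 3.01, 3.01].

INTERFACE

Orientations are given as a 3x3 rotation matrix whose columns are the frame's x, y, z axes.
In Python, from workcell import movep, movel, goto_joints, open_gripper, clamp, wait, inverse_kinematics, read_state, camera, PlanningError, finish_job, grip_point_offset gives the robot as it stands. Calls block until the motion is done:
- movep(position, orientation): joint-space move of the TCP to a pose.
- movel(position, frame=None, max_speed=150, guard=None): straight line of the TCP; frame=None keeps the orientation; max_speed is the mean speed in mm/s. With guard (N) it stops when the force on the tool has changed by that much, and returns True; else False.
- goto_joints(angles): joint-space move.
- open_gripper() and clamp(): open the fingers fully, or close them until they stop; the grip force is fixed at half the most.
- wait(seconds).
- inverse_kinematics(position, orientation): joint angles nearest the present ones, or None.
- read_state(): the state.
- camera(name): name is "side" or "top"; returns a dict with "image" (400x640x3 uint8, blue, green, red), "range_z" (400x640 float32, mm along the optical axis (not along the pixel's ray), 0 where there is no reading), "fx", "fy", "cx", "cy" (pixels), "cam_to_world" (4x4, takes a point from camera to world coordinates). Camera axes: x right, y up, looking along -z (the intrinsics and any distortion apply to the point x, -y, -z); pixel columns grow to the right and rows downward; lengths in mm; the calibration is good to about 2 mm. A picture is of the moment at which its call begins.
A pose or a line that the arm cannot do raises PlanningError and nothing moves.
- finish_job(): hands the job in; it is judged then, once.
The state is a dict: "time": time; "qpos": joint angles; "qvel": joint speeds; "joint_efforts": joint torques, N m; "eef_pos": TCP position; "tool_rot": TCP orientation; "ft_force": force on the tool from outside, world axes, zero at the start; "torque": the same for the moment, N m; "finger_gap": finger opening in mm; "gripper_force": force on a finger pad.
Only numpy, scipy, OpenCV 4.12 (cv2) and the standard library are available. Lean on these libraries where they do the work, as an engineer would, in place of code of your own. Each camera call takes 0.05 s, during which the arm holds its last target. There are 200 camera calls.

## Working session

There is one attempt and no reset: what is moved stays moved. The work goes in short steps, each a Python script; the robot and the scene stay as the last script left them, time stands still between calls to the robot, and variables do not carry over. Pictures are saved under pics/ and viewed, at most 10 in all, crops included, and the job is handed in when it is done.

```bash
mkdir -p pics
python3 - <<'E'
from workcell import *
import cv2,numpy as np
for n in("top","side"):
    c=camera(n); cv2.imwrite(f"pics/{n}0.png",c["image"]); np.savez(f"{n}0.npz",**c)
    print(n,c["fx"],c["fy"],c["cx"],c["cy"],c["cam_to_world"].round(3).tolist(),[k for k in c])
s=read_state();print(s["time"],s["eef_pos"],s["tool_rot"],s["finger_gap"])
E
```

```text
top 420.3717865799319 420.3717865799319 326.25399050831714 192.52745106060217 [[0.013, 0.996, -0.087, 417.856], [-1.0, 0.014, 0.02, 52.741], [0.021, 0.087, 0.996, 1045.751], [0.0, 0.0, 0.0, 1.0]] ['image', 'range_z', 'fx', 'fy', 'cx', 'cy', 'cam_to_world']
side 436.01026890960406 436.01026890960406 320.8986098420117 203.97434192143314 [[0.968, 0.092, -0.232, 269.088], [-0.248, 0.446, -0.86, -788.844], [0.024, 0.89, 0.455, 528.051], [0.0, 0.0, 0.0, 1.0]] ['image', 'range_z', 'fx', 'fy', 'cx', 'cy', 'cam_to_world']
0.1 [200.57268672 591.62739353 210.69383798] [[-9.47081203e-01  3.20993986e-01 -2.35336621e-04]
 [ 3.20994062e-01  9.47080733e-01 -9.46923380e-04]
 [-8.10739299e-05 -9.72354992e-04 -9.99999524e-01]] 85.68092891302484
```

View pics/top0.png

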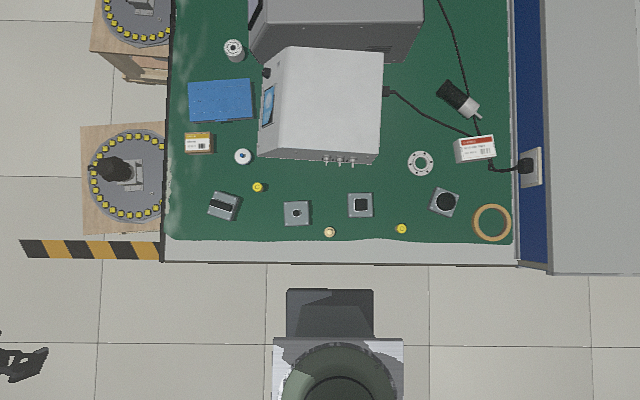

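View pics/side0.png

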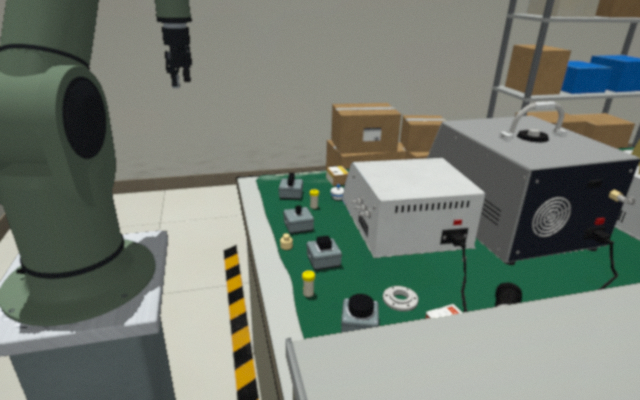

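The top view shows the bar key at (224,206), the small round key at (297,213), the square key at (360,205) and the large round key at (445,201). Yellow vials stand at (258,187) and (401,228).

```bash
cat > h.py <<'E'
import numpy as np,cv2
def dep(c,u,v,z):
    T=c["cam_to_world"];d=np.stack([(u-c["cx"])/c["fx"],-(v-c["cy"])/c["fy"],-np.ones_like(u)],-1)@T[:3,:3].T
    return T[:3,3]+d*((z-T[2,3])/d[...,2])[...,None]
def cloud(c):
    v,u=np.mgrid[:400,:640].astype(float);r=c["range_z"];T=c["cam_to_world"]
    p=np.stack([(u-c["cx"])/c["fx"]*r,-(v-c["cy"])/c["fy"]*r,-r],-1)
    return p@T[:3,:3].T+T[:3,3]
K={"bar":(224,206),"small":(297,213),"square":(360,205),"large":(445,201)}
def keys(c):
    g=c["image"].max(2);P=cloud(c);out={}
    for n,(u,v) in K.items():
        m=np.zeros(g.shape,np.uint8);s=np.s_[v-17:v+18,u-17:u+18];m[s]=(g[s]<60)
        k,l,st,ce=cv2.connectedComponentsWithStats(m)
        i=1+np.argmax(st[1:,4]);mm=l==i
        q=P[mm&(P[...,2]>46)]
        rc=cv2.minAreaRect(np.argwhere(mm)[:,::-1].astype(np.float32))
        ctr=dep(c,np.array(ce[i][0]),np.array(ce[i][1]),np.array(56.))
        out[n]=(ctr,q.mean(0) if len(q) else None,len(q),mm.sum(),np.ptp(q,0) if len(q) else 0,rc)
    return out
E
python3 - <<'E'
from h import *
c=dict(np.load("top0.npz"));
for n,o in keys(c).items(): print(n,o[0].round(1),o[1].round(1) if o[1] is not None else None,o[2:4],np.round(o[4]),o[5])
P=cloud(c)
for n,(u,v) in K.items(): print(n,P[v-12:v+13:3,u-12:u+13:3,2].round().astype(int))
a=c["image"][170:250,190:480];cv2.imwrite("pics/crop.png",cv2.resize(a,(800,220),interpolation=2))
# heights of region for obstacles along line
E
```

```text
bar [472.  280.3  56. ] [472.  280.1  55.8] (91, np.int64(92)) [28. 49. 13.] ((220.40000915527344, 204.80001831054688), (22.135942459106445, 6.324555397033691), 18.434947967529297)
small [455.6 104.2  56. ] [455.6 104.1  56.3] (21, np.int64(21)) [12. 12.  6.] ((295.5, 212.5), (5.0, 5.0), 90.0)
square [478.1 -48.3  56. ] [478.1 -48.3  56. ] (114, np.int64(114)) [26. 26. 12.] ((360.5, 204.5), (11.0, 11.0), 90.0)
large [ 487.7 -250.3   56. ] [ 488.  -250.9   56.1] (254, np.int64(264)) [41. 39. 15.] ((445.0, 201.5), (17.0, 18.0), 90.0)
bar [[-1 37 39 36 33 36 -3 -1 -1]
 [33 33 35 38 37 32 35 39 35]
 [55 57 37 34 34 36 37 40 37]
 [57 57 60 54 57 35 34 39 37]
 [38 56 57 57 54 58 56 38 21]
 [38 35 35 37 56 63 56 36 10]
 [35 36 35 38 40 35 42 30  0]
 [32 34 39 36 35 37 37 23  2]
 [ 0  1 -1 32 35 39 31  8  4]]
small [[35 37 36 34 37 35 34 35  0]
 [38 36 37 38 37 36 37 35  9]
 [38 39 37 35 40 38 36 38  4]
 [34 35 37 54 56 37 38 36  3]
 [38 38 40 55 57 38 36 35  5]
 [37 38 36 35 37 36 33 37 29]
 [38 36 37 38 33 35 34 37 26]
 [38 35 37 38 37 35 33 34 36]
 [34 32 40 33 33 32 30 27 28]]
square [[35 32 37 32 35 37 38 36 27]
 [33 36 39 37 35 40 39 37 31]
 [34 35 37 54 57 58 58 35 38]
 [37 36 37 57 56 55 55 38 33]
 [34 36 38 57 54 56 57 35 35]
 [32 34 37 57 55 57 57 33 35]
 [36 37 36 40 39 35 35 36 37]
 [35 37 35 36 36 38 36 35 37]
 [32 35 32 32 28 30 31 28  3]]
large [[-2 32 38 37 35  5  4  5 -2]
 [19 35 40 39 38 38 37  2  2]
 [30 35 46 59 56 54 56 38 35]
 [36 36 57 55 59 56 58 57 35]
 [37 43 56 57 57 57 59 56 37]
 [39 39 53 53 58 54 56 59  2]
 [38 36 44 56 55 58 57 36 -2]
 [35 35 38 39 52 40 36 34  0]
 [-2  8 28 34 35 38 36 -2  0]]
```

View pics/crop.png

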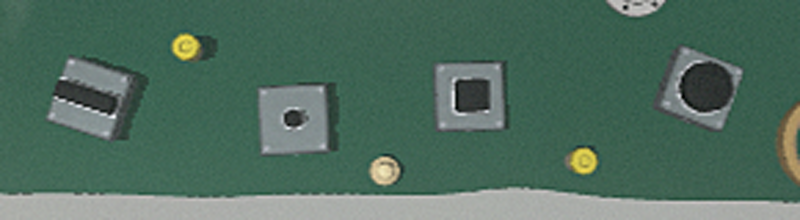

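```bash
cat > p.py <<'E'
from workcell import *
from h import *
def rot(p):
    a=np.arctan2(p[1],p[0]);c,s=np.cos(a),np.sin(a)
    return np.array([[-s,c,0],[c,s,0],[0,0,-1.]])
def above(p,z=110): movep([p[0],p[1],z],rot(p))
def press(p):
    wait(.2);f0=read_state()["ft_force"][2]
    movel([p[0],p[1],62],max_speed=60,guard=15)
    for z in np.arange(60,40,-1.5):
        g=movel([p[0],p[1],z],max_speed=20,guard=12)
        s=read_state();f=s["ft_force"][2]-f0
        print(z,s["eef_pos"].round(1),round(f,1),g)
        if f>8.5 or g: break
    movel([p[0],p[1],110],max_speed=80)
    print("t",read_state()["time"])
E
python3 - <<'E'
from p import *
c=dict(np.load("top0.npz"));P=cloud(c)
for u,v in((320,100),(320,150),(225,100),(370,140)):print(P[v,u].round())
clamp()
s=read_state();print(s["eef_pos"],s["finger_gap"])
p=keys(c)["bar"][0];print(p)
above(p);s=read_state();print(s["time"],s["eef_pos"],s["qpos"].round(2))
for n in("top","side"): cv2.imwrite(f"pics/{n}1.png",camera(n)["image"])
E
```

```text
[699.  51. 147.]
[589.  50. 143.]
[731. 284.  31.]
[612. -59. 146.]
[200.67515626 591.89994094 211.19674753] -0.17341495629632928
[472.02431526 280.33884909  56.        ]
2.4333 [471.59706264 281.79023354 110.18013716] [-0.77  0.54  0.16  1.9  -0.13  0.71  0.01]
```

View pics/side1.png

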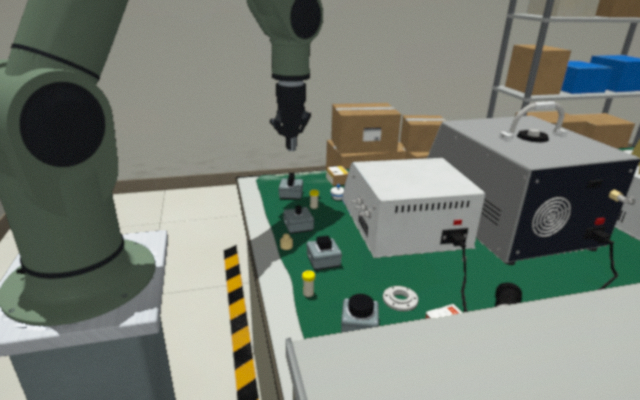

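The shut fingertips at (291,148) hang straight over the bar key at (291,178), and the way down is clear. I'll press it now.

Run:
```python
from p import *
p=keys(dict(np.load("top0.npz")))["bar"][0]
press(p)
c=camera("side");cv2.imwrite("pics/side2.png",cv2.resize(c["image"][150:350,240:440],(600,600),interpolation=2))
```

```text
60.0 [472.1 280.4  60.1] -0.4 False
58.5 [472.  280.3  58.4] -0.0 False
57.0 [471.9 280.3  56.9] 0.5 False
55.5 [472.  280.3  55.4] -0.6 False
54.0 [472.  280.3  53.9] -0.6 False
52.5 [472.  280.3  52.4] 0.2 False
51.0 [472.  280.3  50.9] -1.3 False
49.5 [472.  280.3  49.4] 1.1 False
48.0 [472.  280.3  47.9] -0.6 False
46.5 [472.  280.3  46.4] -0.2 False
45.0 [472.  280.3  44.9] 0.4 False
43.5 [472.  280.3  43.4] -0.1 False
42.0 [472.  280.3  41.9] -0.6 False
40.5 [472.  280.3  40.4] 1.2 False
t 8.2
```

View pics/side2.png

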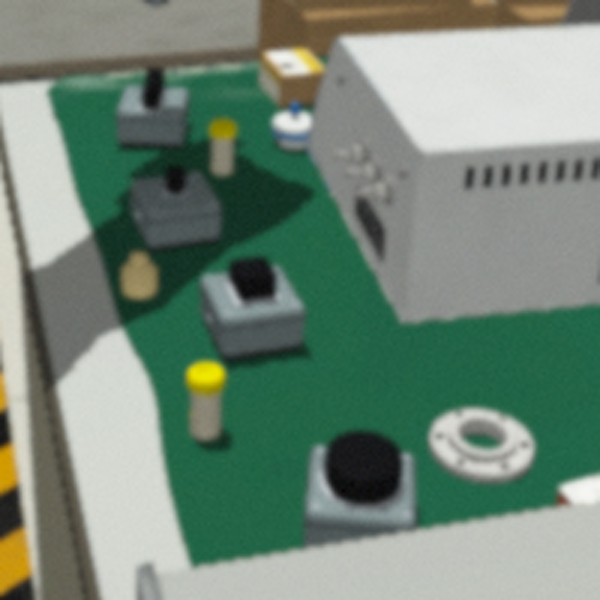

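The bar key is still up at (152,88) in the crop and there was no contact force, so the tip isn't where I took it to be. I'll project the known TCP into the views to compare.

Run:
```python
from p import *
p=keys(dict(np.load("top0.npz")))["bar"][0]
movel([p[0],p[1],64],max_speed=80)
s=read_state();print(s["eef_pos"],s["tool_rot"].round(3))
ims=[]
for n in("top","side"):
    c=camera(n);np.savez(n+"3.npz",**c)
    for q in (s["eef_pos"],p):
        T=np.linalg.inv(c["cam_to_world"]);x=T[:3,:3]@q+T[:3,3]
        uv=np.array([c["cx"]+c["fx"]*x[0]/-x[2],c["cy"]+c["fy"]*x[1]/x[2]]);print(n,uv.round(1))
    u,v=uv.round().astype(int);ims.append(cv2.resize(c["image"][v-50:v+50,u-50:u+50],(400,400),interpolation=2))
cv2.imwrite("pics/both3.png",np.hstack(ims))
```

```text
[472.1612415  280.36128865  64.10763475] [[-0.511  0.86   0.   ]
 [ 0.86   0.511  0.   ]
 [-0.     0.    -1.   ]]
top [219.9 204.4]
top [220.7 204.7]
side [291.3 173.4]
side [291.3 176.1]
```

View pics/both3.png

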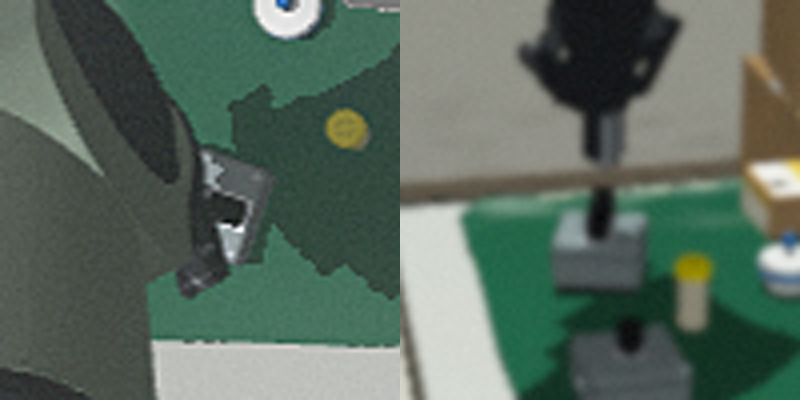

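In the side crop the tip ends at (205,165), about 7 px above its expected place, so it's either too high or shifted sideways. The depth data will show which.

Run:
```python
from p import *
print(grip_point_offset, read_state()["finger_gap"])
c=dict(np.load("side3.npz"));P=cloud(c)
for v in range(152,184,2):
    print(v,[tuple(P[v,u].round().astype(int).tolist()) for u in range(286,298,3)])
```

```text
-18.700000000000003 -0.13186166077113018
152 [(454, 253, 136), (464, 268, 130), (472, 267, 130), (482, 276, 126)]
154 [(458, 276, 122), (464, 269, 124), (472, 266, 125), (481, 272, 122)]
156 [(458, 281, 115), (464, 267, 120), (471, 265, 120), (481, 275, 115)]
158 [(457, 274, 112), (464, 266, 114), (471, 266, 114), (481, 274, 110)]
160 [(457, 276, 106), (463, 265, 109), (471, 265, 108), (481, 273, 105)]
162 [(458, 278, 99), (464, 270, 101), (472, 270, 101), (481, 273, 99)]
164 [(457, 276, 94), (463, 266, 98), (472, 270, 95), (481, 272, 94)]
166 [(787, 2143, -682), (466, 279, 86), (471, 265, 92), (482, 278, 86)]
168 [(789, 2154, -703), (813, 2163, -708), (835, 2162, -710), (850, 2124, -696)]
170 [(789, 2158, -720), (813, 2164, -725), (834, 2160, -725), (858, 2165, -729)]
172 [(787, 2148, -732), (495, 437, 1), (503, 434, 2), (513, 433, 1)]
174 [(483, 423, 1), (468, 294, 57), (476, 290, 58), (511, 423, -1)]
176 [(480, 406, 2), (465, 278, 58), (474, 280, 56), (506, 401, 2)]
178 [(476, 388, 4), (463, 267, 57), (471, 266, 57), (504, 390, 0)]
180 [(462, 304, 35), (462, 260, 54), (470, 259, 54), (486, 300, 35)]
182 [(459, 288, 36), (461, 257, 50), (470, 259, 48), (484, 287, 35)]
```

The tip is laterally over the key, but it's really about 24 mm above the reported TCP (z≈87 against 64). I'll continue down under force control.

```bash
sed -i 's/,62\],max_speed=60/,38],max_speed=60/; s/np.arange(60,40,-1.5)/np.arange(36,15,-1.5)/; s/,110\],max_speed=80/,80],max_speed=100/; s/z=110/z=80/' p.py
python3 - <<'E'
from p import *
p=keys(dict(np.load("top0.npz")))["bar"][0]
press(p)
c=camera("side");P=cloud(c)
for v in range(170,184,2): print(v,[tuple(P[v,u].round().astype(int).tolist()) for u in range(286,298,3)])
E
```

```text
36.0 [472.1 280.4  36.1] -0.6 False
34.5 [472.1 280.4  34.5] -0.2 False
33.0 [472.  280.3  32.9] -0.3 False
31.5 [471.9 280.3  31.3] -0.8 False
30.0 [471.9 280.3  29.8] -1.0 False
28.5 [472.  280.3  28.4] -0.2 False
27.0 [472.1 280.3  27. ] 1.8 False
25.5 [472.1 280.4  25.6] 6.4 False
24.0 [472.1 280.4  24.3] 10.2 False
t 12.8167
170 [(785, 2137, -712), (814, 2172, -728), (831, 2143, -718), (855, 2148, -722)]
172 [(788, 2151, -733), (494, 434, 3), (504, 437, 1), (513, 433, 1)]
174 [(483, 422, 2), (491, 419, 2), (501, 419, 2), (509, 416, 2)]
176 [(480, 407, 2), (469, 300, 48), (478, 300, 48), (507, 407, 0)]
178 [(478, 396, 0), (467, 286, 49), (475, 286, 48), (503, 385, 3)]
180 [(460, 298, 38), (464, 271, 49), (472, 273, 48), (486, 298, 36)]
182 [(459, 288, 36), (462, 263, 47), (470, 261, 47), (482, 279, 38)]
```

The bar key's top dropped from 57 to 48 mm, and the force rose along the stop spring to 10 N, so it's down. Next are the square key and then the large one. I'll cross high in a straight line to clear the white box.

Run:
```python
from p import *
k=keys(dict(np.load("top0.npz")));q=k["bar"][0]
for n in("square","large"):
    p=k[n][0]
    movel([q[0],q[1],130],max_speed=120)
    movel([p[0],p[1],130],rot(p),max_speed=150)
    print(n,read_state()["time"],read_state()["eef_pos"].round(1))
    movel([p[0],p[1],60],max_speed=100)
    print(keys(camera("top"))["bar"][1].round(1))
    press(p); q=p
    if n=="square":
        P=cloud(camera("side"));a=P[225:275,300:345].reshape(-1,3);d=a-p
        m=(np.hypot(d[:,0],d[:,1])<11)&(a[:,2]<75);print("sq top z",np.median(a[m,2]))
        if not abs(np.median(a[m,2])-47.5)<3: break
```

```text
square 15.775 [478.2 -47.8 130. ]
[474.4 284.   48.1]
36.0 [478.2 -48.3  36.1] 1.2 False
34.5 [478.2 -48.3  34.5] 1.6 False
33.0 [478.1 -48.3  32.9] 0.9 False
31.5 [478.1 -48.3  31.4] 0.7 False
30.0 [478.1 -48.3  29.9] 0.8 False
28.5 [478.1 -48.3  28.4] 1.0 False
27.0 [478.1 -48.3  27. ] 3.0 False
25.5 [478.2 -48.3  25.6] 9.5 False
t 20.0833
sq top z 47.66864632341654
large 22.2 [ 487.8 -249.4  130. ]
[472.7 277.1  48.1]
36.0 [ 487.7 -250.3   36.1] -0.0 False
34.5 [ 487.7 -250.3   34.5] -0.0 False
33.0 [ 487.7 -250.3   32.9] 0.1 False
31.5 [ 487.6 -250.2   31.4] -0.2 False
30.0 [ 487.6 -250.3   29.9] 0.2 False
28.5 [ 487.6 -250.3   28.4] 0.4 False
27.0 [ 487.7 -250.3   27. ] 4.0 False
25.5 [ 487.8 -250.3   25.6] 8.1 False
24.0 [ 487.8 -250.3   24.2] 10.8 False
t 26.775
```

Run:
```python
from p import *
s=read_state()["eef_pos"];movel([s[0],s[1],200],max_speed=120);movel([420,-330,230],max_speed=150)
a=np.load("top0.npz");c=camera("top");P=cloud(c)
for n,o in keys(c).items(): print(n,o[0].round(1),o[1].round(1),o[2])
P=cloud(camera("side")).reshape(-1,3)
for n,o in keys(dict(a)).items():
    m=(np.hypot(*(P-o[0])[:,:2].T)<7)&(P[:,2]<75);print(n,np.median(P[m,2]).round(1),m.sum())
cv2.imwrite("pics/end.png",np.vstack([x[140:250,180:520] for x in(a["image"],c["image"])])) 
print(read_state()["time"])
```

```text
bar [473.  280.2  56. ] [473.7 282.3  47.6] 46
small [455.9 104.3  56. ] [454.3 102.2 101. ] 22
square [477.  -47.5  56. ] [477.7 -48.8  48.2] 76
large [ 487.6 -248.6   56. ] [ 488.  -250.1   53.5] 187
bar 47.4 9
small 48.0 35
square 47.8 20
large 47.5 37
28.9
```

View pics/end.png

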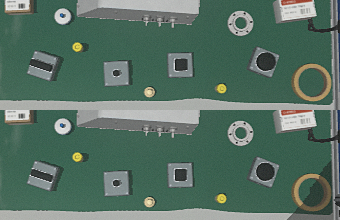

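The before (top) and after (bottom) views match. Every unit and bystander is in place, and the three pressed keys sit at about 47.5 mm, fully down. I'm handing in.

```bash
python3 -c "
from workcell import *
print(finish_job())"
```

```text
the job is handed in; nothing more can be done
None
```

I pressed the bar, square and large round keys fully down in that order, never touched the small round key, saw nothing else shifted in the before/after pictures, and handed the job in at about 29 s of the 48 s limit.

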